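Tighten the probe chuck, then unlatch the test jig's press arm and hold it up

TASK

On the board test jig, first turn the sleeve of the chuck on top of the hinged press arm clockwise, seen from above, until its jaws are fully closed on the probe, so that it cannot drop out. Then pull the upright latch post sideways against its spring (to the left as the robot sees it) to free the arm from the ball, lift that end of the arm about 10 cm and finish while still holding it up there, steady, so that I can take the board out; leave the board and the other things on the bench where they are.

Things in the scene. Friction and masses are not known exactly. Their poses are not given: they have to be found in the camera images.
- fixture: the jig, fixed: aluminium plate 320 x 160 x 12 mm, origin at its underside's centre. +x runs along the arm from latch to hinge, away from the robot, turned up to 25 degrees; +y: the side to which the latch is pulled. Offsets below: in this frame, arm down. The arm is a grey bar 40 mm wide, top 83 mm above the bench, x -145 to 125 mm; hinge cheeks 94 mm high at x 125 mm
- hinge_axis (a point): point on the hinge axis of the press arm, offset (125, 0, 77) mm; the axis runs along the jig's y. Fixed
- press_arm (a joint): angle of the press arm, rad: 0 = down on the ball, grows as the latch end rises (limit 1.1). It falls shut when let go. About 0.6 kg with latch and chuck, some 3 N to lift at the latch post; 0.45 rad raises the latch post by about 97 mm (the post is 230 mm from the hinge axis and leans with the arm)
- sleeve_grip (a point): point on the axis of the chuck sleeve at the height to grip, offset (15, 0, 113) mm. An upright ribbed steel cylinder, 34 mm across, from 91 to 127 mm above the bench. Above it three small jaws up to 139 mm and the 6 mm probe shank up to 146 mm; below it a 42 mm collar on the arm
- sleeve (a joint): turn of the chuck sleeve, rad, growing clockwise seen from above; starts between 0 and 0.4; at its stop, 1.4, the jaws are closed on the probe. It needs about 0.06 N m and stays where it is left
- latch_grip (a point): middle of the upper part of the latch post, the point to grip: offset (-105, 0, 113) mm when closed. The post is an upright dark steel tab, 12 mm wide along the jig's y, 22 mm along x, from 90 to 130 mm above the bench, on a flat steel bracket on top of the arm; the point moves with latch and arm
- latch (a joint): slide of the latch along the jig's +y, m: 0 = closed, its jaw sits under the ball and locks the arm down; stop at 0.014; the arm comes free from about 0.008, pull it further to be sure. A spring pushes it back: 6 N at 0, 12 N at 0.014. The latch rides on the arm, so the pulled post can be kept in the grip to lift the arm
- ball (a point): centre of the 32 mm steel ball on which the arm's end sits, offset (-105, 0, 54) mm. Fixed
- board: the green circuit board under test, 74 x 104 x 4 mm, loose in the jig's nest under the arm; origin at its underside's centre. Leave it lying
- driver_a: screwdriver, 170 mm long, wooden handle, lying beside the jig (jig's -y side). Leave alone
- jar: small amber glass jar with black cap, 42 mm across, 38 mm high, standing beside the jig (jig's +y side). Leave alone
- magnifier: round magnifying glass, lens 88 mm across, overall 200 mm long, lying beside the jig (+y side), 16 mm high. Leave alone
- driver_b: screwdriver, 200 mm long, lying to the right. Leave alone
- tumbler: drinking glass, 72 mm across, 110 mm high, to the left. Leave alone
- spool: metal solder reel, 56 mm across, 38 mm high, to the right. Leave alone
- parts_tray: open grey tray with four compartments, 120 x 160 x 30 mm, to the left. Leave alone

How it is judged:
By the outcome, as a careful person would: the job done as asked, in the order asked, and still so for the second after the job is handed in, while the arm keeps its last pose, push and grip.
It also fails if it takes over 56 s, if anything falls off the work surface, if the arm or the gripper's body presses on something with over 40 N, if the wrist force passes 120 N, or if a joint passes its speed limit or range.

ROBOT

A 6-joint arm with a two-finger parallel gripper is mounted at the origin on the work surface. World frame = base frame: x ahead of the robot, y to its left, z up, the work surface at z = 0. Lengths are in mm, angles in rad, forces in N, time in s.
With the tool pointing down it reaches from about 350 to 975 mm from the base axis. Payload 7.1 kg.
Tool frame: the origin (TCP) lies at the very end of the fingers, on their centre line; the grasp point (between the pads) lies 19 mm behind it; z points along the fingers, y is the direction in which the jaws open and shut (so a half turn about z gives the same grasp; the last joint's range is limited). The gripper opens to 88 mm and grips with 3 to 60 N. Pads are 20 mm wide; open, the fingers measure 115 mm over their backs; the gripper's body (75 mm by 178 mm) begins 61 mm behind the grasp point.
Start: joints at [1.155, 0.423, 1.63, -0, 1.089, -0.019], TCP at [241.511, 576.435, 222.675] pointing down, gripper open.
Joint ranges: [-3, 3], [-0.9, 2.11], [0.09, 2.58], [-1.31, 4.45], [0.11, 2.69], [-2.54, 2.54]. Speed limits (rad/s): [2.39, 2.39, 3.01, 3.14, 3.14, 3.14].

INTERFACE

Orientations are given as a rotation vector (axis times angle).
In Python, from workcell import * gives the robot as it stands.
- The arm moves only by the tool play_rows, never from a script. Its argument "plan" is text: rows parted by semicolons, each of 7 numbers parted by spaces: the finger opening in cm, from 0 to 8.78, then the shift along the tool's x, y, z in cm, then the turn, a rotation vector about the tool's x, y, z in degrees. A call has 1 to 20 rows; each row shifts and turns the commanded pose from where the row before left it, along the tool's axes as they then stand; what a row does not reach is not made up. A row lasts 1/8 s, in which the tool goes at most 62.5 mm and 10.7 degrees, less where a joint would pass 70% of its speed; a pose out of reach is approached as far as the arm can. A call is refused whole if a number of a shift passes 6.25 or a number of a turn 10.7, either way. A call with a gripper value outside its range is refused whole. The fingers move at their own pace and stop on an object; the grip force is fixed at half the most. Time passes only in rows, so rows that do not move let the fingers close. It gives the time, the measured TCP pose, the force and the opening at its end, in the units of the state.
- get_obs(): the state, without advancing time (a new reading comes with each control period).
- get_image(name): name is "scene" or "side" or "wrist"; returns a dict with "pixels" (420x560x3 uint8, red, green, blue), "range_z" (420x560 float32, mm along the optical axis (not along the pixel's ray), 0 where there is no reading), "fx", "fy", "cx", "cy" (pixels), "eye" and "attitude" of the camera in the world. Camera axes: x right, y down, z forward; pixel columns grow to the right and rows downward; lengths in mm; the calibration is good to about 2 mm. A picture is of the moment at which its call begins.
- close_job(): hands the job in, once; it reports no verdict.
The state is a dict: "t": time; "qpos": joint angles; "qvel": joint speeds; "joint_torque": joint torques, N m; "ee_pos": TCP position; "orientation": TCP orientation; "ft_force": force on the tool from outside, world axes, zero at the start; "moment": the same for the moment, N m; "width": finger opening in mm.
Only numpy, scipy, OpenCV 4.12 (cv2) and the standard library are available. Lean on these libraries where they do the work, as an engineer would, in place of code of your own. Each camera call takes 0.05 s, during which the arm holds its last target. There are 200 camera calls.

## Working session

There is one attempt and no reset: what is moved stays moved. The work goes in short steps, Python scripts to look and compute and a tool call to move; the robot and the scene stay as the last step left them, time stands still between calls to the robot, and variables do not carry over. Pictures are saved under pics/ and viewed, about 8 in all and at most 12, crops included, and the job is handed in when it is done.

Besides the shell and the picture viewer there is one more tool, called after "Emit:" as name(argument=value, ...) on one line, values as JSON. play_rows: Moves the arm, as the interface text tells. Its arguments: {"type":"object","properties":{"plan":{"type":"string"}},"required":["plan"]}

```bash
mkdir -p pics; ls
cat > h.py <<'E'
from workcell import *
import numpy as np, cv2
from scipy.spatial.transform import Rotation as R
def att(im):
    a=np.array(im["attitude"],float)
    return a if a.shape==(3,3) else R.from_rotvec(a).as_matrix()
def snap(n,f):
    im=get_image(n); cv2.imwrite("pics/"+f,im["pixels"][:,:,::-1]); return im
def cloud(im):
    z=im["range_z"].astype(float); v,u=np.indices(z.shape)
    c=np.stack([(u-im["cx"])/im["fx"]*z,(v-im["cy"])/im["fy"]*z,z],-1)
    p=c@att(im).T+np.array(im["eye"]); p[z==0]=np.nan; return p
E
python3 - <<'E'
from h import *
o=get_obs();print(o)
for n in("scene","side"):
    im=snap(n,n+"0.png"); print(n,im["eye"],im["attitude"],im["fx"]); np.savez(n+"0.npz",p=cloud(im),rgb=im["pixels"])
E
```

```text
pics
{'t': 0.0, 'qpos': array([ 1.15498876e+00,  4.23800888e-01,  1.63071481e+00,  1.84007991e-05,
        1.08858513e+00, -1.90334352e-02]), 'qvel': array([-0.00181861, -0.00156021, -0.00050071, -0.00014335, -0.0010446 ,
       -0.00065059]), 'joint_torque': array([-9.91742090e-04, -5.44613421e+01, -2.73668468e+01,  6.44577853e-02,
        2.27123313e-02, -1.18334233e-04]), 'ee_pos': array([241.29030887, 575.93096628, 221.9168944 ]), 'orientation': array([-6.19116854e-01, -3.07963462e+00,  2.30748465e-03]), 'ft_force': array([ 0.29792071, -0.46856134, -0.42735998]), 'moment': array([-0.01783225,  0.04030495, -0.04919574]), 'width': 87.81589380883574}
scene [1551.43059603  -33.6243509  1144.6952681 ] [-1.8060259  -1.74989722  0.67256082] 446.4791297300568
side [ 487.0655704  -838.76930623  752.59302727] [-2.20656773  0.13858246 -0.05150963] 434.25275826979924
```

View pics/scene0.png

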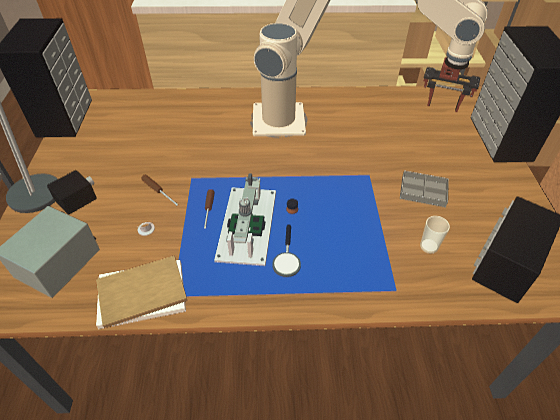

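View pics/side0.png

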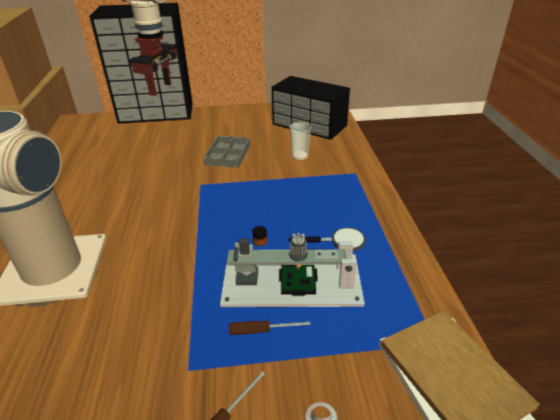

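The scene camera faces the robot. The jig is at about (245,225), with the latch post at (249,183) and the chuck at (245,207). In the side view the post is at (244,247) and the chuck at (298,247). Next I'll measure the plate's pose from the depth cloud.

Run:
```python
from h import *
for n in("scene","side"):
    d=np.load(n+"0.npz");p=d["p"];rgb=d["rgb"].astype(int)
    light=(rgb.min(-1)>150)
    m=light&(p[...,2]>5)&(p[...,2]<20)&(p[...,0]>350)&(p[...,0]<900)&(abs(p[...,1])<350)
    m=m.astype(np.uint8); k,l,s,c=cv2.connectedComponentsWithStats(m)
    i=1+np.argmax(s[1:,4]); q=p[l==i]
    print(n,s[i],cv2.minAreaRect(q[:,:2].astype(np.float32)),np.median(q[:,2]))
    (cx,cy),_,_=cv2.minAreaRect(q[:,:2].astype(np.float32))
    near=(np.hypot(p[...,0]-cx,p[...,1]-cy)<200)
    for lo,hi in((76,90),(100,150),(110,128)):
        w=near&(p[...,2]>lo)&(p[...,2]<hi); k,l,s,c=cv2.connectedComponentsWithStats(w.astype(np.uint8))
        for j in range(1,k):
            if s[j,4]>8: print(lo,hi,s[j,:],p[l==j].mean(0).round(1),p[l==j].max(0).round(1),cv2.minAreaRect(p[l==j][:,:2].astype(np.float32)))
```

```text
scene [ 214  187   62   78 2011] ((582.0084838867188, -118.69982147216797), (159.99179077148438, 326.3616638183594), 83.0313720703125) 13.401296846358719
76 90 [252 177   6   2  11] [442.5 -91.8  84.2] [448.2 -82.4  87.5] ((442.49249267578125, -91.74437713623047), (10.566465377807617, 16.495899200439453), 14.924955368041992)
76 90 [242 180  18  29 196] [ 514.8 -107.    84.4] [580.5 -75.3  89.9] ((518.6607666015625, -108.42790985107422), (51.373661041259766, 117.58180236816406), 79.489013671875)
76 90 [234 211  18  32 346] [ 664.4 -127.    84.9] [ 717.6 -100.1   90. ] ((656.0276489257812, -127.56129455566406), (41.8662223815918, 121.82708740234375), 83.25501251220703)
76 90 [226 238   6   6  19] [ 715.1 -165.1   83. ] [ 719.8 -158.1   89.2] ((712.7095947265625, -168.0948486328125), (18.342426300048828, 12.2177734375), 64.91909790039062)
76 90 [247 238   6   8  22] [ 721.  -101.4   84.9] [728.7 -94.9  89.6] ((720.0263671875, -100.46517944335938), (10.173396110534668, 22.62222671508789), 52.90174102783203)
100 150 [248 173   5  11  43] [ 483.7 -105.   121.6] [494.4 -98.3 136.3] ((479.56
[... 972 characters left out ...]
 233  16  23 297] [ 593.2 -129.4  122.8] [ 610.9 -108.6  148. ] ((593.8778076171875, -125.18743896484375), (32.75366973876953, 32.606109619140625), 13.673809051513672)
100 150 [238 239  11  14 132] [ 475.5 -111.1  118.4] [ 486.5 -102.9  132.8] ((475.283203125, -108.83169555664062), (12.236080169677734, 22.072471618652344), 84.62220764160156)
110 128 [290 238  16  15 125] [ 593.2 -132.6  120.4] [ 610.5 -111.8  128. ] ((593.2260131835938, -127.93285369873047), (25.47528648376465, 33.98105239868164), 75.98965454101562)
110 128 [238 241  11   8  65] [ 475.4 -111.9  119.2] [ 486.3 -106.1  127.9] ((474.9217834472656, -111.15069580078125), (7.5626678466796875, 22.010000228881836), 83.0020980834961)
```

```bash
cat >> h.py <<'E'
def pose():
    o=get_obs(); return o,np.array(o["ee_pos"]),R.from_rotvec(o["orientation"])
def to(target,jaw=None):
    "tool-axis shift in cm to target; turn about tool z (deg) to bring jaw axis to world angle"
    o,p,r=pose(); d=r.inv().apply(np.array(target,float)-p)/10
    M=r.as_matrix(); a=np.degrees(np.arctan2(M[1,1],M[0,1]))
    print("t",o["t"],"p",p.round(1),"jaw",round(a,2),"zaxis",M[:,2].round(4),"q",o["qpos"].round(2),"w",round(o["width"],1))
    print("shift cm",d.round(2), "turn", None if jaw is None else round(-(jaw-a),2))
E
python3 -c "
from h import *
to([596,-120.5,222],83)"
```

```text
t 0.1 p [241.3 576.  222. ] jaw 67.26 zaxis [-5.0e-04 -1.3e-03 -1.0e+00] q [ 1.15  0.42  1.63 -0.    1.09 -0.02] w 88.0
shift cm [-59.63 -50.53   0.07] turn -15.74
```

Emit:
play_rows(plan="8.78 -3.97 -3.37 0 0 0 0;8.78 -3.97 -3.37 0 0 0 0;8.78 -3.97 -3.37 0 0 0 0;8.78 -3.97 -3.37 0 0 0 0;8.78 -3.97 -3.37 0 0 0 0;8.78 -3.97 -3.37 0 0 0 0;8.78 -3.97 -3.37 0 0 0 0;8.78 -3.97 -3.37 0 0 0 0;8.78 -3.97 -3.37 0 0 0 0;8.78 -3.97 -3.37 0 0 0 0;8.78 -3.97 -3.37 0 0 0 0;8.78 -3.97 -3.37 0 0 0 0;8.78 -3.97 -3.37 0 0 0 0;8.78 -3.97 -3.37 0 0 0 0;8.78 -3.97 -3.37 0 0 0 0;8.78 0 0 0 0 0 -7.9;8.78 0 0 0 0 0 -7.9;8.78 0 0 0 0 0 0;8.78 0 0 0 0 0 0")

```text
t: 2.48
ee_pos: [595.2, -119.8, 222.5]
orientation: [-0.194, -3.135, -0.0]
ft_force: [0.6, -0.6, -0.0]
width: 87.9
```

Run:
```python
from h import *
to([596,-120.5,97],83)
im=snap("wrist","wrist1.png"); print(im["eye"]); np.savez("wrist1.npz",p=cloud(im),rgb=im["pixels"])
p=cloud(im)
for lo,hi in((123,129.5),(136,141),(90,131)):
    w=(p[...,2]>lo)&(p[...,2]<hi)
    k,l,s,c=cv2.connectedComponentsWithStats(w.astype(np.uint8))
    for j in range(1,k):
        if s[j,4]>60: print(lo,hi,s[j],p[l==j].mean(0).round(1),cv2.minAreaRect(p[l==j][:,:2].astype(np.float32)))
```

```text
t 2.475 p [ 595.2 -119.8  222.5] jaw 82.93 zaxis [-4.e-04  1.e-04 -1.e+00] q [-0.22  0.4   1.67 -0.    1.07 -1.67] w 87.9
shift cm [-0.09 -0.06 12.55] turn -0.07
[ 522.73419907 -108.89257303  383.9268949 ]
123 129.5 [267  42  16  34 377] [ 476.6 -103.5  128.4] ((476.13641357421875, -103.59768676757812), (11.029186248779297, 21.414154052734375), 83.29219818115234)
123 129.5 [255 196  41  39 875] [ 592.5 -117.8  127.3] ((593.9865112304688, -118.15869140625), (32.31173324584961, 32.96714782714844), 15.183467864990234)
136 141 [277 203  11  11  71] [ 585.6 -111.3  138.1] ((585.8828735351562, -111.31671142578125), (6.150899887084961, 7.225577354431152), 49.02643585205078)
136 141 [257 216   9   8  70] [ 592.8 -128.9  138. ] ((592.8762817382812, -128.82534790039062), (6.398130416870117, 5.880765914916992), 82.24981689453125)
136 141 [277 227  10  10  65] [ 604.6 -114.   138.1] ((604.8938598632812, -113.96510314941406), (6.891744613647461, 5.778302192687988), 22.674467086791992)
90 131 [ 250   32   62   54 1256] [467.4 -99.  107.9] ((471.20916748046875, -97.76428985595703), (49.81134033203125, 39.432838439941406), 83.90811920166016)
90 131 [ 254  186   43   49 1258] [ 589.9 -117.5  122.7] ((594.4083251953125, -117.9598388671875), (35.91170883178711, 35.62556457519531), 29.34964370727539)
90 131 [240 295  12  17 194] [ 691.  -159.8   92.9] ((691.5303344726562, -159.8973846435547), (11.293855667114258, 17.8275146484375), 81.79931640625)
90 131 [299 295  12  17 194] [ 698.1 -100.7   92.9] ((698.5119018554688, -100.71241760253906), (11.252069473266602, 17.305917739868164), 84.1695556640625)
```

View pics/wrist1.png

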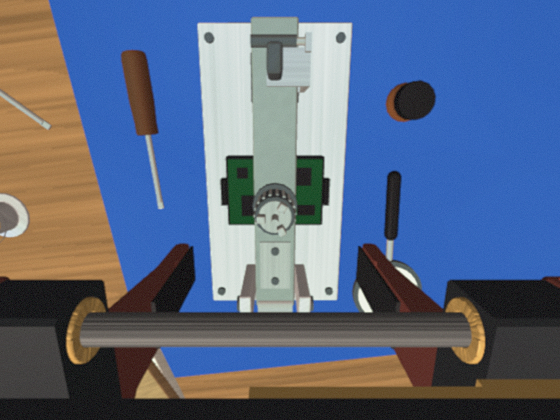

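The wrist view shows the open chuck at (275,215) with three jaws standing clear of the probe, and the latch post at (275,60). All the estimates agree to within about 2 mm, so I'm going down and closing on the sleeve.

Emit:
play_rows(plan="8.78 0 0 3.5 0 0 0;8.78 0 0 3.5 0 0 0;8.78 0 0 2.5 0 0 0;8.78 0 -0.05 2 0 0 0;8.78 0 0 1 0 0 0;8.78 0 0 0 0 0 0;4.5 0 0 0 0 0 0;3 0 0 0 0 0 0;2.5 0 0 0 0 0 0;2.5 0 0 0 0 0 0;2.5 0 0 0 0 0 0;2.5 0 0 0 0 0 0;2.5 0 0 0 0 0 0;2.5 0 0 0 0 0 0")

```text
t: 4.28
ee_pos: [595.3, -120.4, 97.7]
orientation: [-0.19, -3.136, -0.0]
ft_force: [-0.4, 0.4, -0.1]
width: 33.6
```

Run:
```python
from h import *
to([596,-120.5,97],83);o=get_obs();print(o["ft_force"],o["moment"])
```

```text
t 4.275 p [ 595.3 -120.4   97.7] jaw 83.07 zaxis [-1.e-04  0.e+00 -1.e+00] q [-0.22  0.56  1.74  0.    0.84 -1.67] w 33.6
shift cm [-0.07 -0.    0.07] turn 0.07
[-0.392656    0.40516598 -0.12329794] [ 0.09064794  0.0246993  -0.0511456 ]
```

Emit:
play_rows(plan="2.5 0 0 0 0 0 7;2.5 0 0 0 0 0 7;2.5 0 0 0 0 0 7;2.5 0 0 0 0 0 7;2.5 0 0 0 0 0 7;2.5 0 0 0 0 0 7;2.5 0 0 0 0 0 7;2.5 0 0 0 0 0 7")

```text
t: 5.28
ee_pos: [595.7, -120.0, 97.7]
orientation: [1.645, 2.676, 0.001]
ft_force: [0.8, 2.5, -0.9]
width: 33.5
```

Run:
```python
from h import *
to([596,-120.5,97],83);o=get_obs();print(o["ft_force"],o["moment"])
```

```text
t 5.275 p [ 595.7 -120.    97.7] jaw 26.84 zaxis [ 6.e-04  5.e-04 -1.e+00] q [-0.22  0.56  1.74  0.    0.84 -0.69] w 33.5
shift cm [-0.06  0.01  0.07] turn -56.16
[ 0.80425287  2.48704037 -0.94773056] [ 0.37242836 -0.16088777  0.06505327]
```

Emit:
play_rows(plan="2.5 0 0 0 0 0 5;2.5 0 0 0 0 0 5;2.5 0 0 0 0 0 5")

```text
t: 5.65
ee_pos: [595.8, -119.9, 97.7]
orientation: [1.979, 2.439, 0.002]
ft_force: [2.9, 3.1, -0.3]
width: 33.1
```

Run:
```python
from h import *
to([596,-120.5,97],83);o=get_obs();print(o["ft_force"],o["moment"])
```

```text
t 5.65 p [ 595.8 -119.9   97.7] jaw 11.9 zaxis [ 9.e-04  5.e-04 -1.e+00] q [-0.22  0.56  1.74  0.    0.84 -0.43] w 33.1
shift cm [-0.06  0.01  0.07] turn -71.1
[ 2.87880844  3.1217064  -0.3410809 ] [ 0.41793451 -0.25486871  0.07036832]
```

Emit:
play_rows(plan="2.5 0 0 0 0 0 5;2.5 0 0 0 0 0 5")

```text
t: 5.9
ee_pos: [595.9, -120.1, 97.8]
orientation: [2.182, 2.259, 0.001]
ft_force: [1.2, 0.7, -0.2]
width: 33.7
```

Run:
```python
from h import *
to([596,-120.5,97],83);o=get_obs();print(o["ft_force"],o["moment"])
```

```text
t 5.9 p [ 595.9 -120.1   97.8] jaw 2.0 zaxis [ 1.e-03 -1.e-04 -1.e+00] q [-0.22  0.56  1.74  0.    0.84 -0.25] w 33.7
shift cm [-0.04  0.01  0.08] turn -81.0
[ 1.22664255  0.70864655 -0.16161923] [ 0.17252098 -0.30113407  0.61785273]
```

The moment about z jumped from 0.07 to 0.62 N m, so the sleeve seems to be at its stop. I'll turn a little more to be sure, then open and look.

Emit:
play_rows(plan="2.5 0 0 0 0 0 4;2.5 0 0 0 0 0 4;2.5 0 0 0 0 0 0")

```text
t: 6.28
ee_pos: [595.9, -120.3, 97.9]
orientation: [2.332, 2.104, 0.001]
ft_force: [2.9, 2.0, 1.0]
width: 33.5
```

Run:
```python
from h import *
to([596,-120.5,97],83);o=get_obs();print(o["ft_force"],o["moment"])
```

```text
t 6.275 p [ 595.9 -120.3   97.9] jaw -5.87 zaxis [ 1.2e-03 -1.0e-04 -1.0e+00] q [-0.22  0.56  1.74  0.    0.84 -0.12] w 33.5
shift cm [-0.02  0.01  0.09] turn -88.87
[2.94898639 2.04643549 1.02379168] [ 0.21818954 -0.29858829  0.20537123]
```

Emit:
play_rows(plan="8.78 0 0 0 0 0 0;8.78 0 0 0 0 0 0;8.78 0 0 0 0 0 0;8.78 0 0 0 0 0 0;8.78 0 0 -2 0 0 0;8.78 0 0 -5 0 0 0;8.78 0 0 -5 0 0 0;8.78 0 0 -1 0 0 -10.6;8.78 0 0 0 0 0 -10.6;8.78 0 0 0 0 0 -10.6;8.78 0 0 0 0 0 -10.6;8.78 0 0 0 0 0 -10.6;8.78 0 0 0 0 0 -10.6;8.78 0 0 0 0 0 -10.6;8.78 0 0 0 0 0 -10.6;8.78 0 0 0 0 0 -4.2;8.78 0 0 0 0 0 0;8.78 0 0 0 0 0 0")

```text
t: 8.52
ee_pos: [595.5, -120.5, 228.5]
orientation: [0.192, 3.135, -0.0]
ft_force: [-1.1, 0.0, 0.0]
width: 87.4
```

Run:
```python
from h import *
to([476.5,-105,200],83)
im=snap("wrist","w2.png"); p=cloud(im)
w=(p[...,2]>134)&(p[...,2]<141); k,l,s,c=cv2.connectedComponentsWithStats(w.astype(np.uint8))
for j in range(1,k):
    if s[j,4]>20: print(s[j],p[l==j].mean(0).round(1))
w=(p[...,2]>123)&(p[...,2]<131); k,l,s,c=cv2.connectedComponentsWithStats(w.astype(np.uint8))
for j in range(1,k):
    if s[j,4]>60: print(s[j],p[l==j].mean(0).round(1),cv2.minAreaRect(p[l==j][:,:2].astype(np.float32)))
a=im["pixels"][20:280,180:380,::-1]
cv2.imwrite("pics/w2c.png",cv2.resize(a,None,fx=2.2,fy=2.2,interpolation=cv2.INTER_CUBIC))
```

```text
t 8.525 p [ 595.5 -120.5  228.5] jaw 82.98 zaxis [ 9.e-04 -2.e-04 -1.e+00] q [-0.22  0.39  1.67  0.    1.08 -1.67] w 87.4
shift cm [12.    0.08  2.84] turn -0.02
[264 205  21  16 150] [ 591.2 -119.   137.8]
[276 219   9  10  50] [ 600.8 -115.1  137.9]
[268  43  16  33 502] [ 476.3 -103.6  128.7] ((475.8509521484375, -103.51499938964844), (11.350189208984375, 21.794261932373047), 82.9516372680664)
[256 194  40  39 896] [ 592.6 -117.8  127.3] ((594.2877197265625, -118.19782257080078), (33.03959274291992, 32.927547454833984), 65.96607208251953)
```

View pics/w2c.png

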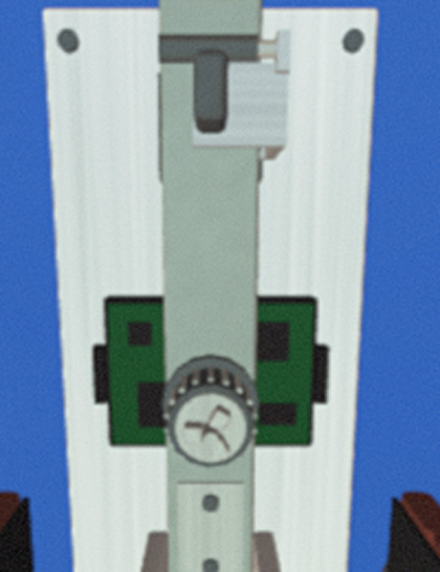

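The crop shows the chuck jaws closed around the probe at (208,425), with the latch post at (210,90). I'll do one cheap check that this is the stop: re-grip and nudge the sleeve a few degrees.

Emit:
play_rows(plan="8.78 0 0 5 0 0 0;8.78 0 0 5 0 0 0;8.78 0 0 2 0 0 0;8.78 0 0 1.0 0 0 0;8.78 0 0 0 0 0 0;4.5 0 0 0 0 0 0;3 0 0 0 0 0 0;2.5 0 0 0 0 0 0;2.5 0 0 0 0 0 0;2.5 0 0 0 0 0 0;2.5 0 0 0 0 0 0;2.5 0 0 0 0 0 3;2.5 0 0 0 0 0 2;2.5 0 0 0 0 0 0")

```text
t: 10.32
ee_pos: [595.1, -120.3, 97.7]
orientation: [-0.326, -3.124, -0.0]
ft_force: [-2.1, 1.0, 3.0]
width: 33.4
```

Run:
```python
from h import *
to([596,-120.5,97],83);o=get_obs();print(o["ft_force"],o["moment"])
```

```text
t 10.325 p [ 595.1 -120.3   97.7] jaw 78.08 zaxis [-4.e-04  1.e-04 -1.e+00] q [-0.22  0.56  1.74  0.    0.84 -1.58] w 33.4
shift cm [-0.09 -0.    0.07] turn -4.92
[-2.11282095  0.95355282  3.01261389] [0.21143794 0.3708544  0.37466832]
```

Emit:
play_rows(plan="2.5 0 0 0 0 0 4;2.5 0 0 0 0 0 4")

```text
t: 10.58
ee_pos: [595.4, -120.3, 97.7]
orientation: [0.545, 3.094, 0.0]
ft_force: [-0.1, 1.7, 3.0]
width: 33.8
```

Run:
```python
from h import *
to([596,-120.5,97],83);o=get_obs();print(o["ft_force"],o["moment"])
```

```text
t 10.575 p [ 595.4 -120.3   97.7] jaw 70.01 zaxis [ 2.e-04  0.e+00 -1.e+00] q [-0.22  0.56  1.74  0.    0.84 -1.44] w 33.8
shift cm [-0.06  0.    0.07] turn -12.99
[-0.14215195  1.66018754  2.95704864] [ 0.15527875 -0.03004941  0.57517292]
```

The moment rose at once to 0.37 and then 0.58 N m, so the sleeve is at its stop. Releasing and going to the latch.

Emit:
play_rows(plan="8.78 0 0 0 0 0 0;8.78 0 0 0 0 0 0;8.78 0 0 0 0 0 0;8.78 0 0 0 0 0 0;8.78 0 0 -2 0 0 0;8.78 0 0 -5 0 0 0;8.78 0 0 -3 0 0 -6.5;8.78 0 0 0 0 0 -6.5;8.78 0 0 0 0 0 0")

```text
t: 11.7
ee_pos: [595.7, -120.5, 199.4]
orientation: [0.191, 3.134, -0.001]
ft_force: [-0.2, -0.6, -0.5]
width: 87.9
```

Run:
```python
from h import *
to([476.4,-105.2,96],83)
```

```text
t 11.7 p [ 595.7 -120.5  199.4] jaw 83.01 zaxis [ 2.1e-03 -4.0e-04 -1.0e+00] q [-0.22  0.42  1.69  0.    1.03 -1.67] w 87.9
shift cm [12.05  0.07 10.32] turn 0.01
```

Emit:
play_rows(plan="8.78 4 0.02 0 0 0 0;8.78 4 0.02 0 0 0 0;8.78 4 0.03 0 0 0 0;8.78 0 0 4 0 0 0;8.78 0 0 3.5 0 0 0;8.78 0 0 2 0 0 0;8.78 0 0 0.8 0 0 0;8.78 0 0 0 0 0 0;4 0 0 0 0 0 0;2 0 0 0 0 0 0;0.5 0 0 0 0 0 0;0.5 0 0 0 0 0 0;0.5 0 0 0 0 0 0;0.5 0 0 0 0 0 0;0.5 0 0 0 0 0 0;0.5 0 0 0 0 0 0")

```text
t: 13.7
ee_pos: [476.3, -105.4, 94.7]
orientation: [-0.19, -3.136, 0.0]
ft_force: [-1.3, -6.6, 0.0]
width: 11.9
```

Run:
```python
from h import *
to([476.4,-105.2,96],83);o=get_obs();print(o["ft_force"],o["moment"])
```

```text
t 13.7 p [ 476.3 -105.4   94.7] jaw 83.08 zaxis [-0.e+00 -3.e-04 -1.e+00] q [-0.24  0.43  2.01 -0.    0.7  -1.69] w 11.9
shift cm [-0.01  0.02 -0.13] turn 0.08
[-1.26698849 -6.61884427  0.0219056 ] [-1.09233701  0.29157833 -0.04752978]
```

Emit:
play_rows(plan="0.5 0 0.3 0 0 0 0;0.5 0 0.3 0 0 0 0;0.5 0 0.3 0 0 0 0;0.5 0 0.2 0 0 0 0;0.5 0 0 0 0 0 0;0.5 0 0 0 0 0 0")

```text
t: 14.45
ee_pos: [477.4, -95.6, 94.6]
orientation: [-0.189, -3.136, 0.003]
ft_force: [-0.6, -9.6, -0.2]
width: 12.1
```

Run:
```python
from h import *
to([476.4,-105.2,96],83);o=get_obs();print(o["ft_force"],o["moment"])
im=get_image("wrist");p=cloud(im)
hinge=np.array([595.5,-120.3])+110*np.array([np.cos(np.radians(-7)),np.sin(np.radians(-7))]);print("hinge",hinge)
o,t,r=pose(); h=np.r_[hinge,77]
# tool-frame per-step shift for 3.7deg step about hinge (+ sense: latch end rises)
ax=r.apply([0,1,0]); 
for s in(1,-1):
    S=R.from_rotvec(ax*s*np.radians(3)); print(s, (S.apply(t-h)+h-t).round(2), r.inv().apply(S.apply(t-h)+h-t).round(3), 'z axis',S.apply(r.apply([0,0,1])).round(3))
```

```text
t 14.45 p [477.4 -95.6  94.6] jaw 83.1 zaxis [-2.0e-04 -1.9e-03 -1.0e+00] q [-0.22  0.43  2.01 -0.    0.7  -1.67] w 12.1
shift cm [-0.01 -0.97 -0.13] turn 0.1
[-0.58428418 -9.61797265 -0.19788525] [-1.60072796  0.30930695 -0.08574582]
hinge [ 704.68007668 -133.70562777]
1 [ 1.24 -0.13 12.02] [ -1.242  -0.    -12.021] z axis [-0.052  0.004 -0.999]
-1 [ -0.61   0.05 -12.07] [ 0.611  0.    12.07 ] z axis [ 0.052 -0.008 -0.999]
```

Emit:
play_rows(plan="0.5 0 0.25 0 0 0 0;0.5 0 0 0 0 0 0;0.5 0 0 0 0 0 0")

```text
t: 14.88
ee_pos: [477.8, -93.2, 94.7]
orientation: [-0.189, -3.136, 0.003]
ft_force: [-1.4, -10.4, -1.6]
width: 11.8
```

Emit:
play_rows(plan="0.5 -0.06 0 -0.6 0 1.5 0;0.5 -0.06 0 -0.6 0 1.5 0")

```text
t: 15.12
ee_pos: [478.9, -93.5, 106.5]
orientation: [-0.186, -3.083, -0.001]
ft_force: [-1.6, -10.2, -3.4]
width: 11.9
```

The lift force is only about 3 N, so the arm is free. I'll lift the rest of the way.

Emit:
play_rows(plan="0.5 -0.06 0 -0.6 0 1.5 0;0.5 -0.06 0 -0.6 0 1.5 0;0.5 -0.06 0 -0.6 0 1.5 0;0.5 -0.06 0 -0.6 0 1.5 0;0.5 -0.06 0 -0.6 0 1.5 0;0.5 -0.06 0 -0.6 0 1.5 0;0.5 -0.06 0 -0.6 0 1.5 0;0.5 -0.06 0 -0.6 0 1.5 0")

```text
t: 16.12
ee_pos: [489.8, -95.3, 153.2]
orientation: [-0.173, -2.872, -0.018]
ft_force: [-3.4, -10.5, -2.1]
width: 11.8
```

Emit:
play_rows(plan="0.5 -0.06 0 -0.6 0 1.5 0;0.5 -0.06 0 -0.6 0 1.5 0;0.5 -0.06 0 -0.6 0 1.5 0;0.5 -0.06 0 -0.6 0 1.5 0;0.5 -0.06 0 -0.6 0 1.5 0;0.5 -0.06 0 -0.6 0 1.5 0;0.5 -0.06 0 -0.6 0 1.5 0;0.5 -0.06 0 -0.6 0 1.5 0;0.5 0 0 0 0 0 0;0.5 0 0 0 0 0 0;0.5 0 0 0 0 0 0;0.5 0 0 0 0 0 0;0.5 0 0 0 0 0 0;0.5 0 0 0 0 0 0")

```text
t: 17.88
ee_pos: [510.1, -98.1, 196.5]
orientation: [-0.162, -2.663, -0.033]
ft_force: [-6.4, -9.1, 0.6]
width: 11.6
```

Run:
```python
from h import *
o,t,r=pose(); print(o["t"],t.round(1),r.apply([0,0,1]).round(3),o["ft_force"].round(1),o["moment"].round(2),o["width"],abs(o["qvel"]).max(),o["qpos"].round(2))
g=t-19*r.apply([0,0,1]); print("grasp point",g.round(1),"rise",g[2]-113.7)
im=snap("side","side2.png"); a=im["pixels"][150:350,180:400,::-1]
cv2.imwrite("pics/side2c.png",cv2.resize(a,None,fx=2.8,fy=2.8,interpolation=cv2.INTER_CUBIC))
```

```text
17.875 [510.1 -98.1 196.5] [-0.454  0.051 -0.89 ] [-6.4 -9.1  0.6] [-1.38  0.43  0.73] 11.589379791202845 0.0017440778653102676 [-0.19  0.54  1.59 -0.04  1.49 -1.63]
grasp point [518.7 -99.1 213.5] rise 99.75124308931775
```

View pics/side2c.png

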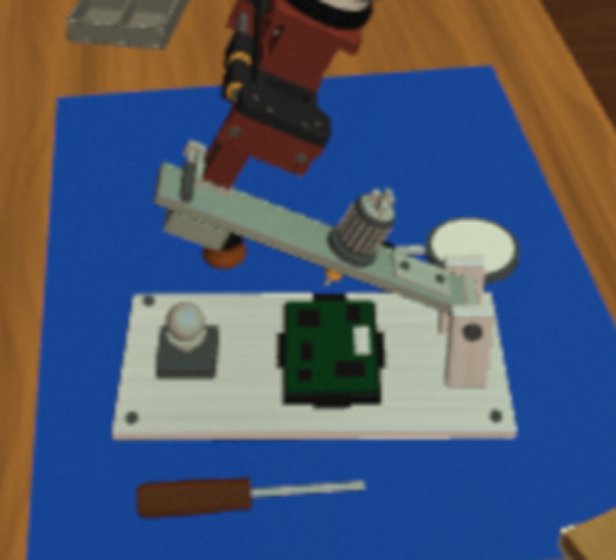

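The side view shows the arm raised with the ball at (185,322) exposed. The board is in its nest at (330,350), and the driver, jar and magnifier haven't moved. The hold is steady, so I'm handing in.

```bash
python3 -c "
from workcell import *
print(close_job()); "
```

```text
the job is handed in; nothing more can be done
None
```

The chuck is closed on the probe, and the press arm is unlatched and held up, with the post raised about 100 mm. I handed the job in at about 18 s of the allowed 56 s.

- **Chuck:** I turned the sleeve clockwise until the moment jumped from 0.07 to 0.6 N m. After letting go, the picture showed the jaws closed around the probe. A second grip met 0.37 to 0.58 N m at once, so the sleeve is at its stop.
- **Latch and lift:** I pulled the post about 12 mm to the left, at about 10 N. The arm then came up with about 3 N, so it was free of the ball.
- **Last checks:** The arm was still (joint speeds below 0.002 rad/s) and the grip was on the post at 11.6 mm opening. The ball is clear, the board is in its nest and the things beside the jig are where they were.
- **Slight disagreement:** At the top the wrist force was about 6 N along −x and nearly zero vertically, instead of the expected 3 N downwards. The tool's arc probably doesn't quite match the hinge. I left it because the hold was steady.

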